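Bolt the filter hatch of an oil mist collector

TASK

Lock the filter hatch on top of the white oil mist collector: with the fingertips push the black ball knob of its barrel bolt along the slot until the rod has gone fully through the keeper, then push the knob over sideways into the notch and down as far as it goes. Only push the knob, do not take it between the fingers; leave the hatch shut and the tape, screwdriver, spray can and bin where they are.

Things in the scene. Friction and masses are not known exactly. Their poses are not given: they have to be found in the camera images.
- collector: White oil mist collector, fixed; housing 260 mm along its x, 420 along its y (base flange 280 x 440), flat top 210 above the bench; a black inlet pipe, diameter 104, stands out 59 at its +y end. Origin: centre of the underside, on the bench; z up; yaw within 0.4 rad of the world's. The frame of all positions below (mm). The hatch, a plate 6 thick (upper face z = 216), covers x -118..118, y -10..190.
- slot_corner (a point): Middle of the corner of the L-shaped slot, on top of the bolt's barrel, at collector (0, 30, 250) mm. The barrel (steel tube, outer diameter 28, axis along y at x = 0, z = 236) lies on the hatch from y = 95 to 5, its plate 44 wide. The slot's long leg, 11 wide, runs along the barrel's top from y = 95 to the corner; its notch, y = 37 to 24, runs from the top round the +x side down to level.
- keeper (a point): Top middle of the keeper, at collector (0, -32, 251) mm: a steel bridge 34 mm wide (70 with its feet), 20 long in y, on the fixed top. The rod (diameter 16) has its nose at y = 3 when fully drawn and stands through the keeper when shot.
- knob_ball (a point): Centre of the black ball knob, diameter 25 mm, on a steel stem of diameter 8 mm standing out of the rod through the slot, 42 mm from the rod's axis; it rides and turns with the rod. About upright at the start. In the collector frame: x = 42 sin(knob), y = 80 - 1000 bolt, z = 236 + 42 cos(knob), mm.
- bolt (a joint): Travel of the rod, m: 0 fully drawn, growing as the knob is pushed in the collector's -y direction, 0.052 at the end of the slot. It starts between 0 and 0.014, moves against about 2.5 N of friction and stays where it is left.
- knob (a joint): Turn of the knob with the rod, rad: 0 upright, growing as the ball swings over towards the collector's +x side, stop at 1.45 (nearly level, pointing to +x). The slot lets it turn only when the bolt stands at 0.047 or more, and then holds the bolt there. Light friction (about 1.5 N at the ball); stays where it is left.
- hatch (a joint): Opening of the hatch, rad: 0 shut (lying on the housing), growing as its -y edge lifts; its hinge is along its +y edge. It is shut at the start.
- tape_mid (a point): Middle of a roll of yellow tape, ring of 90 mm outer and 76 mm inner diameter, 24 mm high, lying loose on the fixed top of the collector beyond the keeper.
- driver_mid (a point): Middle of a red-handled screwdriver, 160 mm long, handle diameter 26 mm, lying loose on the hatch about 85 mm to the -x side of the bolt, roughly along the collector's y.
- spray_mid (a point): Middle of a loose spray can, diameter 56 mm, 170 mm tall, on the bench to the right of the collector.
- bin_mid (a point): Middle of a small open blue bin of screws, 100 x 150 x 70 mm, loose on the bench to the left.

How it is judged:
On the way, in this order (a step that is already met when the one before it is completed fails the run):
1. the bolt is pushed along the slot to the corner, its rod through the keeper (value of joint bolt above 0.0455 m).
2. the knob is turned down into the notch (value of joint bolt above 0.0455 m and value of joint knob above 1.25 rad), for 0.1 s.
At the end, for the whole second after the job is handed in: The bolt stands at the end of the slot (more than 45.5 of 52 mm), the knob is turned down into the notch (more than 1.25 of 1.45 rad), both at rest; the hatch is shut (within 0.03 rad), and tape, screwdriver, spray can and bin are within 20 mm of where they were (all of step 2 and value of joint hatch below 0.03 rad and velocity of joint bolt between -0.01 and 0.01 m/s and velocity of joint knob between -0.1 and 0.1 rad/s and distance of each of tape_mid, driver_mid, spray_mid, bin_mid from where it was at the start of the episode below 0.02 m); the robot touches nothing.
It fails at once if the hatch is lifted (more than 0.05 rad) (value of joint hatch above 0.05 rad).
It fails at once if the knob is taken between the fingers (distance between the grasp point and knob_ball below 0.016 m and contact force between the fingers and knob above 2 N).
It fails at once if tape, screwdriver, spray can or bin is pushed away or lifted (more than 30 mm) (distance of any of tape_mid, driver_mid, spray_mid, bin_mid from where it was at the start of the episode above 0.03 m).
It also fails if it takes over 48 s, if anything falls off the work surface, if the arm or the gripper's body presses on something with over 40 N, if the wrist force passes 120 N, or if a joint passes its speed limit or range.

ROBOT

A 7-joint arm with a two-finger parallel gripper is mounted at the origin on the work surface. World frame = base frame: x ahead of the robot, y to its left, z up, the work surface at z = 0. Lengths are in m, angles in rad, forces in N, time in s.
With the tool pointing down it reaches from about 0.4 to 0.75 m from the base axis. Payload 19.5 kg.
Tool frame: the origin (TCP) lies at the very end of the fingers, on their centre line; the grasp point (between the pads) lies 19 mm behind it; z points along the fingers, y is the line along which they close (so a half turn about z gives the same grasp; the last joint's range is limited). The gripper opens to 85 mm and grips with 20 to 120 N. Pads are 22 mm wide; open, the fingers measure 114 mm over their backs; the gripper's body (76 mm by 85 mm) begins 54 mm behind the grasp point. The pads swing forward as they close: fully open they stand 13 mm farther back than shut.
Start: joints at [1.241, 0.707, -0.028, 1.485, 0.022, 0.951, -0.075], TCP at [0.163, -0.551, 0.231] pointing down, gripper open.
Joint ranges: [-2.71, 2.71], [-0.32, 2.16], [-1.57, 1.52], [0, 2.45], [-1.46, 4.6], [0, 2.02], [-2.83, 2.83]. Speed limits (rad/s): [1.89, 1.89, 2.57, 2.57, 3.01, 3.01, 3.01].

INTERFACE

Orientations are given as a unit quaternion [w, x, y, z].
In Python, from bench import * gives the robot as it stands. The module is installed in compiled form; this text tells all that it offers.
- The arm moves only by the shell command python3 -m jog 'ROWS' [FORCE]. ROWS is JSON, a list of rows, each an object with "grip": the opening, from 0 (shut) to 1 (fully open); "linear": the shift along the tool's x, y, z in cm, a list of three; "rot": the turn, a rotation vector about the tool's x, y, z in degrees, a list of three. In form: [{"grip": grip, "linear": [dx, dy, dz], "rot": [wx, wy, wz]}, ...]. A call has 1 to 10 rows; each row is the pose to reach, as a shift and turn from the pose commanded when the call began, along the tool's axes at that moment; what a row does not reach only later rows make up. A row lasts 1/12 s, in which the tool goes at most 41.7 mm and 7.16 degrees, less where a joint would pass 70% of its speed; a pose out of reach is approached as far as the arm can. A call with a gripper value outside its range is refused whole. The fingers move at their own pace and stop on an object; FORCE is the grip in N (left out, the last holds). Time passes only in rows, so rows that repeat a pose let the fingers close. It gives the time, the measured TCP pose, the force, the opening and the grip force at its end, in the units of the state.
- get_state(): the state, without advancing time (a new reading comes with each control period).
- get_image(name): name is "scene" or "top"; returns the picture (400x640x3 uint8, blue, green, red); there is no depth.
- calibration(name): a dict with "intrinsics" (3x3 intrinsics, pixels), "R" (3x3) and "t" (3): a world point X has camera coordinates R X + t. Camera axes: x right, y down, z forward; pixel columns grow to the right and rows downward; lengths in m; the calibration is good to about 2 mm. A picture is of the moment at which its call begins. calibration takes no time and is no camera call.
- hand_in(): hands the job in; it is judged then, once.
The state is a dict: "time_s": time; "joint_positions": joint angles; "joint_vel": joint speeds; "joint_efforts": joint torques, N m; "tcp_pos": TCP position; "tool_rot": TCP orientation; "force": force on the tool from outside, world axes, zero at the start; "wrist_torque": the same for the moment, N m; "opening": finger opening in m; "grip_force": force on a finger pad.
Only numpy, scipy, OpenCV 4.12 (cv2) and the standard library are available. Lean on these libraries where they do the work, as an engineer would, in place of code of your own. Each camera call takes 0.05 s, during which the arm holds its last target. There are 200 camera calls.

## Working session

There is one attempt and no reset: what is moved stays moved. The work goes in short steps, Python scripts to look and compute and a shell command to move; the robot and the scene stay as the last step left them, time stands still between calls to the robot, and variables do not carry over. Pictures are saved under pics/ and viewed, at most 10 in all, crops included, and the job is handed in when it is done.

```bash
mkdir -p pics
python3 - <<'E'
from bench import *
import cv2,numpy as np
for n in("scene","top"):
    i=get_image(n);cv2.imwrite(f"pics/{n}0.png",i);c=calibration(n);print(n,np.round(c["intrinsics"],1).tolist(),np.round(c["R"],3).tolist(),np.round(c["t"],3).tolist())
s=get_state();print(s)
E
```

```text
scene [[382.5, 0.0, 326.2], [0.0, 382.5, 196.2], [0.0, 0.0, 1.0]] [[-0.467, 0.884, -0.007], [0.62, 0.322, -0.716], [-0.631, -0.338, -0.698]] [0.224, -0.224, 1.589]
top [[381.8, 0.0, 319.1], [0.0, 381.8, 202.8], [0.0, 0.0, 1.0]] [[0.012, -1.0, -0.005], [-0.998, -0.012, -0.055], [0.055, 0.005, -0.998]] [0.004, 0.525, 1.569]
{'time_s': 0.1, 'joint_positions': array([ 1.2412849 ,  0.70706765, -0.027626  ,  1.48494743,  0.02200752,
        0.95087871, -0.07550106]), 'joint_vel': array([-0.00145945, -0.00272737,  0.00014916, -0.00210328, -0.00029966,
       -0.00037105, -0.0004264 ]), 'joint_efforts': array([ 1.95051078e-03, -8.84303355e+01,  1.23702351e+00, -2.36460006e+01,
        1.70310476e-02,  4.92774707e-03, -3.28315934e-07]), 'tcp_pos': array([ 0.16315356, -0.55112548,  0.23085982]), 'tool_rot': array([-4.91730679e-04,  9.89662636e-01,  1.43414146e-01, -8.63578965e-05]), 'force': array([-0.65733687, -0.25697891, -0.40770017]), 'wrist_torque': array([ 0.03709826, -0.07101526,  0.0446838 ]), 'grip_force': 0.0, 'opening': 0.08549164666644099}
```

View pics/scene0.png

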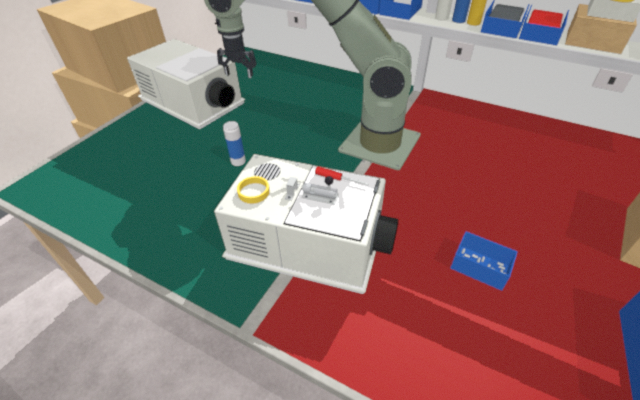

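View pics/top0.png

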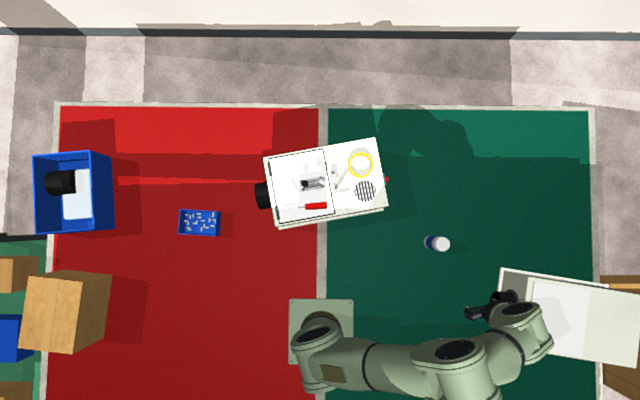

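The scene view shows the collector with its pipe at (385,234), the knob at about (329,181) and the tape at (253,190). In the top view, the top face has corners near (263,156), (377,138), (388,208) and (276,225). The knob is near (315,183), the driver at (316,206), the can at (437,243) and the bin at (200,222). Collector +x points up in that picture, away from the robot.

```bash
cat > h.py <<'E'
import numpy as np,cv2
from bench import *
def ray(n,uv):
    c=calibration(n);R,t,K=[np.array(c[k]) for k in("R","t","intrinsics")]
    d=R.T@np.linalg.solve(K,[uv[0],uv[1],1]);return -R.T@t,d/np.linalg.norm(d)
def plane(n,uv,z):
    o,d=ray(n,uv);return o+d*(z-o[2])/d[2]
def proj(n,X):
    c=calibration(n);p=np.array(c["intrinsics"])@(np.array(c["R"])@X+np.array(c["t"]));return p[:2]/p[2]
def tri(a,b):
    (o,d),(p,e)=ray("scene",a),ray("top",b)
    s=np.linalg.lstsq(np.stack([d,-e],1),p-o,rcond=None)[0];A=o+s[0]*d;B=p+s[1]*e
    return (A+B)/2,np.linalg.norm(A-B)
E
python3 - <<'E'
from h import *
a=cv2.imread("pics/scene0.png")[160:240,250:350];b=cv2.imread("pics/top0.png")[130:235,255:395]
cv2.imwrite("pics/c1.png",np.vstack([cv2.resize(a,(500,400),interpolation=2)]))
cv2.imwrite("pics/c2.png",cv2.resize(b,None,fx=5.5,fy=5.5,interpolation=2))
# tape and inlet checks, top face by contour
t=cv2.imread("pics/top0.png");hsv=cv2.cvtColor(t,cv2.COLOR_BGR2HSV)
m=((hsv[...,1]<50)&(hsv[...,2]>150)).astype('u1');m[:125]=0;m[240:]=0;m[:,:255]=0;m[:,400:]=0
m=cv2.morphologyEx(m,cv2.MORPH_CLOSE,np.ones((25,25)))
c=max(cv2.findContours(m,0,2)[0],key=cv2.contourArea)
r=cv2.minAreaRect(c);print(r,cv2.boxPoints(r))
for q in ([263,156],[377,138],[388,208],[276,225]): print(plane("top",q,.21))
E
```

```text
((324.826904296875, 181.13462829589844), (112.37454986572266, 115.7085189819336), 78.69007110595703) [[257.0769  137.38461]
 [370.53845 114.69232]
 [392.5769  224.88464]
 [279.11536 247.57693]]
[0.68342588 0.21692657 0.21      ]
[ 0.7546428  -0.19990358  0.21      ]
[ 0.49830829 -0.24075128  0.21      ]
[0.43182763 0.16470416 0.21      ]
```

View pics/c1.png

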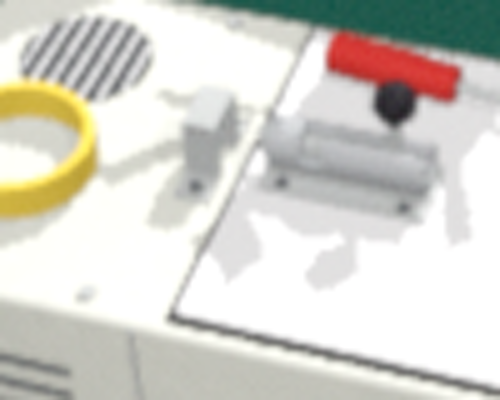

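View pics/c2.png

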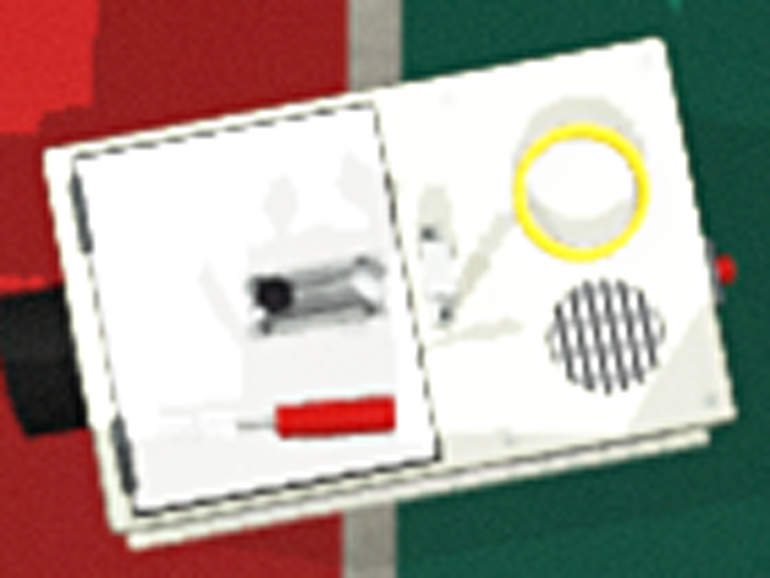

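The enlarged scene view puts the ball at about (329.2,180.6) px. The enlarged top view puts it at about (304.5,183.6) px, and both the housing corners and the hatch outline are clear enough for a rigid fit.

```bash
cat >> h.py <<'E'
def fit(L,W):
    L=np.array(L)/1000;W=np.array(W)[:,:2];l=L-L.mean(0);w=W-W.mean(0)
    a=np.arctan2((l[:,0]*w[:,1]-l[:,1]*w[:,0]).sum(),(l*w).sum());c,s=np.cos(a),np.sin(a);R=np.array([[c,-s],[s,c]])
    T=W.mean(0)-R@L.mean(0);return a,R,T,(W-L@R.T-T)*1000
E
python3 - <<'E'
from h import *
f=lambda p:((p[0]+.5)/5.5-.5+255,(p[1]+.5)/5.5-.5+130)
H=[(75,157),(372,103),(440,460),(137,513)];HL=[(118,190),(118,-10),(-118,-10),(-118,190)]
C=[(45,150),(662,38),(735,418),(113,530)];CL=[(130,210),(130,-210),(-130,-210),(-130,210)]
W=[plane("top",f(p),.216) for p in H];V=[plane("top",f(p),.21) for p in C]
for L,w in((HL,W),(CL,V),(HL+CL,W+V)):
    a,R,T,r=fit(L,w);print(a,T,np.round(r,1).tolist())
S=(102.5*0+(396+.5)/5-.5+250,(103+.5)/5-.5+160)
def ball(n):
    im=cv2.imread(f"pics/{n}0.png").max(2)
    return im
X,g=tri(S,f((272,295)));print("ball",X,g, "coll",R.T@(X[:2]-T)*1000)
for P in((0,30,.25),(0,-32,.251)):
    w=np.r_[R@np.array(P[:2])/1000+T,P[2]];print(w,proj("top",w),proj("scene",w))
tp=plane("top",f((581,192)),.222);print("tape",R.T@(tp[:2]-T)*1000)
dr=plane("top",f((335,418)),.229);print("driver handle",R.T@(dr[:2]-T)*1000)
E
```

```text
0.19199016504403843 [ 0.59325641 -0.01291427] [[1.9, 0.7], [2.0, 0.6], [-2.5, -1.7], [-1.5, 0.4]]
0.19192503012235382 [ 0.59393897 -0.0121193 ] [[-1.3, -1.1], [-1.5, 1.1], [0.7, 1.5], [2.1, -1.5]]
0.19236225701018342 [ 0.59361413 -0.01251359] [[1.6, 0.2], [1.7, 0.2], [-2.8, -2.1], [-1.8, 0.1], [-0.8, -0.8], [-1.2, 1.4], [0.9, 1.9], [2.5, -1.0]]
ball [0.57823156 0.06216641 0.27479914] 0.000182947252768648 coll [-0.82165781 76.24336623]
[0.58787878 0.01693307 0.25      ] [317.18886764 181.3921706 ] [312.42582298 183.98802582]
[ 0.59973183 -0.04392336  0.251     ] [334.42374801 178.22430199] [290.97065779 179.41453588]
tape [  35.5410222  -134.59590301]
driver handle [-82.27383888  51.33123588]
```

Both fits agree: yaw is 0.192 and the origin is (0.5936, -0.0125). The ball is at collector (-1, 76, 275), which fits an upright knob with the bolt at about 4 mm. I'll push with the fingers shut and tool x aligned with collector x, so I need to raise, shut and turn first.

```bash
cat >> h.py <<'E'
from scipy.spatial.transform import Rotation as Ro
YAW=0.192;OT=np.array([.5936,-.0125])
def go(*targets):
    s=get_state();q=s["tool_rot"];Rt=Ro.from_quat([q[1],q[2],q[3],q[0]]);c,sn=np.cos(YAW),np.sin(YAW);R=np.array([[c,-sn],[sn,c]])
    p=s["tcp_pos"];print("t",round(s["time_s"],2),"coll",np.round(np.r_[R.T@(p[:2]-OT),p[2]]*1000,1),"F",np.round(Ro.from_euler('z',-YAW).apply(s["force"]),1),"open",round(s["opening"],4))
    D=Ro.from_euler('z',YAW)*Ro.from_euler('x',np.pi)
    print("rot",np.round(np.degrees((Rt.inv()*D).as_rotvec()),2))
    for t in targets:
        w=np.r_[R@np.array(t[:2])/1000+OT,t[2]/1000];print(t,"cm",np.round(Rt.inv().apply(w-p)*100,2))
E
python3 -m jog '[{"grip":0,"linear":[0,0,-4],"rot":[0,0,2]},{"grip":0,"linear":[0,0,-8],"rot":[0,0,4]},{"grip":0,"linear":[0,0,-12],"rot":[0,0,5.5]},{"grip":0,"linear":[0,0,-12],"rot":[0,0,5.5]},{"grip":0,"linear":[0,0,-12],"rot":[0,0,5.5]}]' 20
python3 -c "
from h import *
go((0,130,345),(0,130,268))"
```

```text
time_s: 0.52
tcp_pos: [0.1633, -0.5517, 0.3527]
tool_rot: [0.001, 0.995, 0.096, 0.0]
force: [0.3, -0.1, -0.9]
opening: 0.0255
grip_force: 0.0
t 0.52 coll [-525.2 -447.2  352.7] F [ 0.3 -0.2 -0.9] open 0.0255
rot [ 0.15 -0.02 -0.01]
(0, 130, 345) cm [ 52.51 -57.73   0.64]
(0, 130, 268) cm [ 52.51 -57.75   8.34]
```

```bash
python3 -m jog '[{"grip":0,"linear":[13,-14,0],"rot":[0,0,0]},{"grip":0,"linear":[13,-14,0],"rot":[0,0,0]},{"grip":0,"linear":[13,-14,0],"rot":[0,0,0]},{"grip":0,"linear":[13,-14,0],"rot":[0,0,0]},{"grip":0,"linear":[26,-28,0],"rot":[0,0,0]},{"grip":0,"linear":[26,-28,0],"rot":[0,0,0]},{"grip":0,"linear":[26,-28,0],"rot":[0,0,0]},{"grip":0,"linear":[26,-28,0],"rot":[0,0,0]},{"grip":0,"linear":[26,-28,0],"rot":[0,0,0]},{"grip":0,"linear":[26,-28,0],"rot":[0,0,0]}]'
python3 -c "
from h import *
go((0,130,345),(0,130,268))"
```

```text
time_s: 1.35
tcp_pos: [0.3677, -0.2213, 0.3505]
tool_rot: [-0.001, 0.995, 0.099, 0.0]
force: [0.0, 0.1, 0.6]
opening: -0.0001
grip_force: 0.0
t 1.35 coll [-261.6 -161.8  350.5] F [0.  0.1 0.6] open -0.0001
rot [-0.16 -0.02  0.41]
(0, 130, 345) cm [ 26.37 -28.99   0.64]
(0, 130, 268) cm [ 26.37 -28.97   8.34]
```

```bash
python3 -m jog '[{"grip":0,"linear":[13,-14.5,0],"rot":[0,0,0]},{"grip":0,"linear":[13,-14.5,0],"rot":[0,0,0]},{"grip":0,"linear":[13,-14.5,0],"rot":[0,0,0]},{"grip":0,"linear":[13,-14.5,0],"rot":[0,0,0]},{"grip":0,"linear":[26.4,-29,0],"rot":[0,0,0]},{"grip":0,"linear":[26.4,-29,0],"rot":[0,0,0]},{"grip":0,"linear":[26.4,-29,0],"rot":[0,0,0]},{"grip":0,"linear":[26.4,-29,0],"rot":[0,0,0]},{"grip":0,"linear":[26.4,-29,0],"rot":[0,0,0]},{"grip":0,"linear":[26.4,-29,0],"rot":[0,0,0]}]'
python3 -c "
from h import *
go((0,130,345),(0,130,268))
i=get_image('scene');cv2.imwrite('pics/c3.png',cv2.resize(i[80:260,200:440],None,fx=3,fy=3))"
```

```text
time_s: 2.18
tcp_pos: [0.5697, 0.1132, 0.3493]
tool_rot: [-0.001, 0.995, 0.098, -0.001]
force: [-0.5, 0.3, -0.1]
opening: -0.0
grip_force: 0.0
t 2.18 coll [  0.6 127.9 349.3] F [-0.5  0.4 -0.1] open -0.0
rot [-0.12  0.14  0.25]
(0, 130, 345) cm [-0.05 -0.21  0.43]
(0, 130, 268) cm [-0.04 -0.19  8.13]
```

View pics/c3.png

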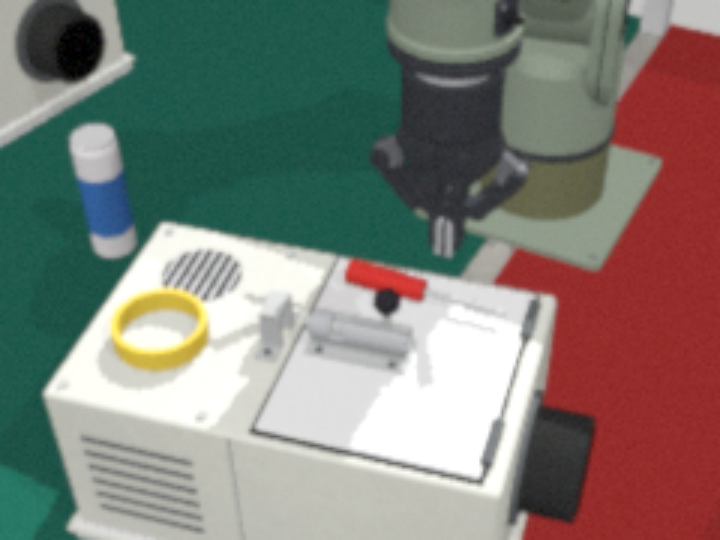

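The tip is at about (443,250) px in the crop, on the +y side of the ball at (387,301), and everything else is undisturbed. The knob is clear of the fingers, so I'll descend.

```bash
python3 -m jog '[{"grip":0,"linear":[0,0,3],"rot":[0,0,0]},{"grip":0,"linear":[0,0,6],"rot":[0,0,0]},{"grip":0,"linear":[0,0,8],"rot":[0,0,0]},{"grip":0,"linear":[0,0,8],"rot":[0,0,0]},{"grip":0,"linear":[0,1,8],"rot":[0,0,0]},{"grip":0,"linear":[0,1,8],"rot":[0,0,0]}]'
python3 -c "
from h import *
go((0,100,269),(0,50,269))"
```

```text
time_s: 2.73
tcp_pos: [0.5716, 0.0961, 0.2723]
tool_rot: [0.001, 0.995, 0.095, 0.0]
force: [-0.5, -1.8, 0.0]
opening: 0.0003
grip_force: 0.0
t 2.73 coll [ -0.9 110.8 272.3] F [-0.9 -1.7  0. ] open 0.0003
rot [ 0.06 -0.05 -0.11]
(0, 100, 269) cm [0.09 1.08 0.33]
(0, 50, 269) cm [0.1  6.08 0.34]
```

```bash
python3 -m jog '[{"grip":0,"linear":[0.1,0,0.3],"rot":[0,0,0]},{"grip":0,"linear":[0.1,0.5,0.3],"rot":[0,0,0]},{"grip":0,"linear":[0.1,1,0.3],"rot":[0,0,0]},{"grip":0,"linear":[0.1,1.5,0.3],"rot":[0,0,0]},{"grip":0,"linear":[0.1,2,0.3],"rot":[0,0,0]},{"grip":0,"linear":[0.1,2.5,0.3],"rot":[0,0,0]},{"grip":0,"linear":[0.1,3,0.3],"rot":[0,0,0]},{"grip":0,"linear":[0.1,3,0.3],"rot":[0,0,0]},{"grip":0,"linear":[0.1,3,0.3],"rot":[0,0,0]}]'
python3 -c "
from h import *
go((0,60,269),(0,50,269))"
```

```text
time_s: 3.48
tcp_pos: [0.5776, 0.0685, 0.2683]
tool_rot: [0.0, 0.995, 0.095, -0.0]
force: [-1.5, -0.1, -0.1]
opening: 0.0002
grip_force: 0.0
t 3.48 coll [ -0.3  82.5 268.3] F [-1.5  0.2 -0.1] open 0.0002
rot [ 0.02  0.01 -0.05]
(0, 60, 269) cm [ 0.03  2.25 -0.07]
(0, 50, 269) cm [ 0.03  3.25 -0.07]
```

```bash
python3 -m jog '[{"grip":0,"linear":[0,0.4,0],"rot":[0,0,0]},{"grip":0,"linear":[0,0.8,0],"rot":[0,0,0]},{"grip":0,"linear":[0,1.2,0],"rot":[0,0,0]},{"grip":0,"linear":[0,1.6,0],"rot":[0,0,0]},{"grip":0,"linear":[0,2,0],"rot":[0,0,0]},{"grip":0,"linear":[0,2.4,0],"rot":[0,0,0]},{"grip":0,"linear":[0,2.4,0],"rot":[0,0,0]}]'
python3 -c "
from h import *
go((0,60,269),(0,50,269))
i=get_image('scene');cv2.imwrite('pics/c4.png',cv2.resize(i[130:250,230:390],None,fx=5,fy=5))"
```

```text
time_s: 4.07
tcp_pos: [0.5823, 0.0443, 0.2683]
tool_rot: [0.0, 0.995, 0.095, 0.0]
force: [0.3, 0.2, -1.1]
opening: -0.0
grip_force: 0.3
t 4.07 coll [-2.000e-01  5.790e+01  2.683e+02] F [ 0.3  0.2 -1.1] open -0.0
rot [ 0.03  0.   -0.07]
(0, 60, 269) cm [ 0.02 -0.21 -0.07]
(0, 50, 269) cm [ 0.03  0.79 -0.07]
```

View pics/c4.png

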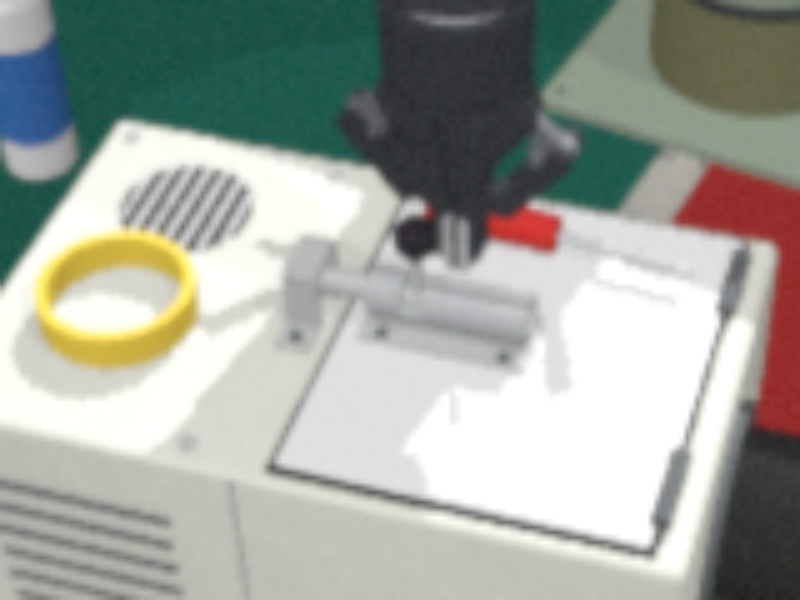

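The ball at (418,238) px is touching the fingers, and the rod is extended and entering the keeper at (310,280). I'll keep pushing towards the end stop in small steps.

```bash
python3 -m jog '[{"grip":0,"linear":[0,0.2,0],"rot":[0,0,0]},{"grip":0,"linear":[0,0.4,0],"rot":[0,0,0]},{"grip":0,"linear":[0,0.6,0],"rot":[0,0,0]},{"grip":0,"linear":[0,0.8,0],"rot":[0,0,0]},{"grip":0,"linear":[0,0.8,0],"rot":[0,0,0]},{"grip":0,"linear":[0,0.8,0],"rot":[0,0,0]}]'
python3 -c "
from h import *
go((0,45,269))"
```

```text
time_s: 4.62
tcp_pos: [0.5832, 0.0405, 0.2683]
tool_rot: [-0.002, 0.995, 0.097, -0.0]
force: [-3.6, 16.0, 1.5]
opening: 0.0003
grip_force: 8.9
t 4.62 coll [-1.000e-01  5.410e+01  2.683e+02] F [-0.5 16.4  1.5] open 0.0003
rot [-0.25  0.01  0.13]
(0, 45, 269) cm [ 0.01  0.91 -0.07]
```

The push stalled at 16 N with the ball at about y = 28, so the bolt is at its end stop. Next I'll back off and go round to the -x side of the ball.

```bash
python3 -m jog '[{"grip":0,"linear":[0,-1.2,0],"rot":[0,0,0]},{"grip":0,"linear":[-1,-1.2,0],"rot":[0,0,0]},{"grip":0,"linear":[-3.7,-1.2,0.5],"rot":[0,0,0]},{"grip":0,"linear":[-3.7,-1.2,0.5],"rot":[0,0,0]},{"grip":0,"linear":[-3.7,-1.2,0.5],"rot":[0,0,0]},{"grip":0,"linear":[-3.7,0.5,0.5],"rot":[0,0,0]},{"grip":0,"linear":[-3.7,2.2,0.5],"rot":[0,0,0]},{"grip":0,"linear":[-3.7,2.2,0.5],"rot":[0,0,0]},{"grip":0,"linear":[-3.7,2.2,0.5],"rot":[0,0,0]}]'
python3 -c "
from h import *
go((0,28,263))
i=get_image('scene');cv2.imwrite('pics/c5.png',cv2.resize(i[130:250,230:390],None,fx=5,fy=5))"
```

```text
time_s: 5.37
tcp_pos: [0.5522, 0.0084, 0.2633]
tool_rot: [0.0, 0.995, 0.095, 0.0]
force: [0.1, 0.8, -0.2]
opening: -0.0001
grip_force: 0.0
t 5.37 coll [-36.7  28.4 263.3] F [ 0.2  0.8 -0.2] open -0.0001
rot [ 0.01 -0.03 -0.09]
(0, 28, 263) cm [3.67 0.04 0.04]
```

View pics/c5.png

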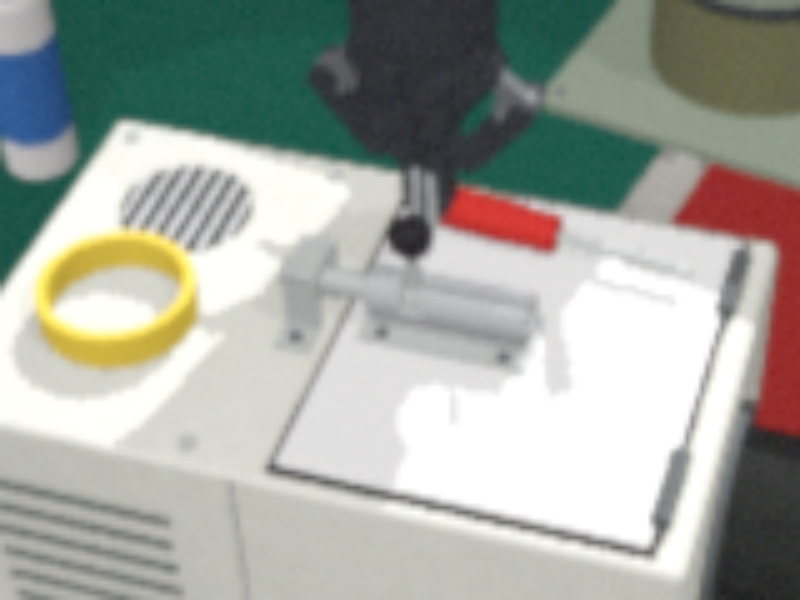

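The fingers stand behind the ball (410,237) on its -x side and line up in y. I'll push it over towards +x.

```bash
python3 -m jog '[{"grip":0,"linear":[0.8,0,0],"rot":[0,0,0]},{"grip":0,"linear":[1.3,0,0],"rot":[0,0,0]},{"grip":0,"linear":[1.8,0,0],"rot":[0,0,0]},{"grip":0,"linear":[2.3,0,0],"rot":[0,0,0]},{"grip":0,"linear":[2.8,0,0],"rot":[0,0,0]},{"grip":0,"linear":[3.3,0,0],"rot":[0,0,0]},{"grip":0,"linear":[3.8,0,0],"rot":[0,0,0]},{"grip":0,"linear":[4.3,0,0],"rot":[0,0,0]},{"grip":0,"linear":[4.5,0,0],"rot":[0,0,0]},{"grip":0,"linear":[4.5,0,0],"rot":[0,0,0]}]'
python3 -c "
from h import *
go((38,28,300))
i=get_image('scene');cv2.imwrite('pics/c6.png',cv2.resize(i[130:250,230:390],None,fx=5,fy=5))"
```

```text
time_s: 6.25
tcp_pos: [0.596, 0.0176, 0.2631]
tool_rot: [-0.0, 0.995, 0.096, -0.0]
force: [-0.2, -0.4, 0.3]
opening: -0.0003
grip_force: 0.2
t 6.25 coll [  8.1  29.1 263.1] F [-0.2 -0.4  0.3] open -0.0003
rot [-0.01  0.01 -0.01]
(38, 28, 300) cm [ 2.99  0.11 -3.69]
```

View pics/c6.png

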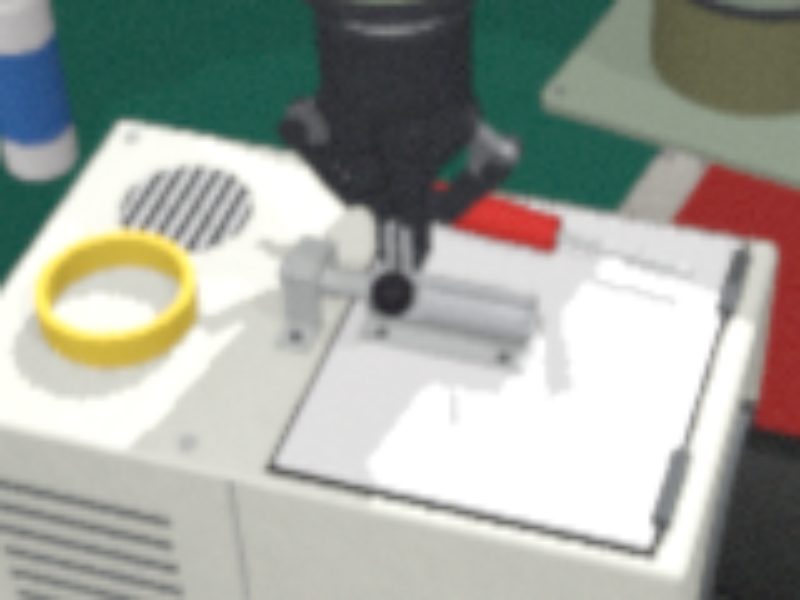

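The ball has swung over to (392,295) px, roughly 45°. I'll raise the fingers, move above it and press down.

```bash
python3 -m jog '[{"grip":0,"linear":[-0.5,0.1,0],"rot":[0,0,0]},{"grip":0,"linear":[-0.5,0.1,-3.7],"rot":[0,0,0]},{"grip":0,"linear":[-0.5,0.1,-3.7],"rot":[0,0,0]},{"grip":0,"linear":[3.2,0.1,-3.7],"rot":[0,0,0]},{"grip":0,"linear":[3.2,0.1,-3.7],"rot":[0,0,0]},{"grip":0,"linear":[3.2,0.1,-2.2],"rot":[0,0,0]},{"grip":0,"linear":[3.2,0.1,-1.5],"rot":[0,0,0]},{"grip":0,"linear":[3.2,0.1,-1],"rot":[0,0,0]},{"grip":0,"linear":[3.2,0.1,-0.5],"rot":[0,0,0]},{"grip":0,"linear":[3.2,0.1,0],"rot":[0,0,0]}]'
python3 -c "
from h import *
go((42,28,252))"
```

```text
time_s: 7.13
tcp_pos: [0.6279, 0.0227, 0.2642]
tool_rot: [-0.0, 0.995, 0.096, 0.002]
force: [2.4, 0.1, 4.4]
opening: 0.0001
grip_force: 1.7
t 7.13 coll [ 40.4  28.  264.2] F [ 2.4 -0.3  4.4] open 0.0001
rot [ 0.   -0.18 -0.02]
(42, 28, 252) cm [0.16 0.   1.22]
```

```bash
python3 -m jog '[{"grip":0,"linear":[0.2,0,0.4],"rot":[0,0,0]},{"grip":0,"linear":[0.2,0,0.8],"rot":[0,0,0]},{"grip":0,"linear":[0.2,0,1.1],"rot":[0,0,0]},{"grip":0,"linear":[0.2,0,1.4],"rot":[0,0,0]},{"grip":0,"linear":[0.2,0,1.4],"rot":[0,0,0]},{"grip":0,"linear":[0.2,0,1.4],"rot":[0,0,0]}]'
python3 -c "
from h import *
go((42,28,252))"
```

```text
time_s: 7.63
tcp_pos: [0.6297, 0.0231, 0.2519]
tool_rot: [-0.0, 0.995, 0.096, 0.002]
force: [-8.1, 0.4, 34.6]
opening: 0.0001
grip_force: 17.5
t 7.63 coll [ 42.2  28.  251.9] F [-7.8  1.9 34.6] open 0.0001
rot [ 0.01 -0.2  -0.02]
(42, 28, 252) cm [-0.02  0.   -0.01]
```

The downward push stalled at 35 N with the tip at 252 mm, where the stop predicts 253.5, so the knob is at its stop. I'll retreat upward and check.

```bash
python3 -m jog '[{"grip":0,"linear":[0,0,-1],"rot":[0,0,0]},{"grip":0,"linear":[0,0,-4],"rot":[0,0,0]},{"grip":0,"linear":[0,0,-8],"rot":[0,0,0]},{"grip":0,"linear":[0,0,-12],"rot":[0,0,0]},{"grip":0,"linear":[0,0,-12],"rot":[0,0,0]},{"grip":0,"linear":[0,0,-12],"rot":[0,0,0]},{"grip":0,"linear":[0,0,-12],"rot":[0,0,0]}]'
python3 -c "
from h import *
go()
i=get_image('scene');cv2.imwrite('pics/c7.png',cv2.resize(i[130:250,230:390],None,fx=5,fy=5))
R=Ro.from_euler('z',YAW)
for k in(1.25,1.45):
    p=proj('scene',R.apply([.042*np.sin(k),.028,.236+.042*np.cos(k)])+np.r_[OT,0]);print((p-[230,130])*5)"
```

```text
time_s: 8.22
tcp_pos: [0.6289, 0.0229, 0.3686]
tool_rot: [-0.0, 0.995, 0.096, -0.001]
force: [0.4, -0.7, -0.3]
opening: 0.0002
grip_force: 0.0
t 8.22 coll [ 41.5  28.  368.6] F [ 0.3 -0.7 -0.3] open 0.0002
rot [-0.01  0.08 -0.01]
[384.94575014 319.12480802]
[384.46939077 332.5143717 ]
```

View pics/c7.png

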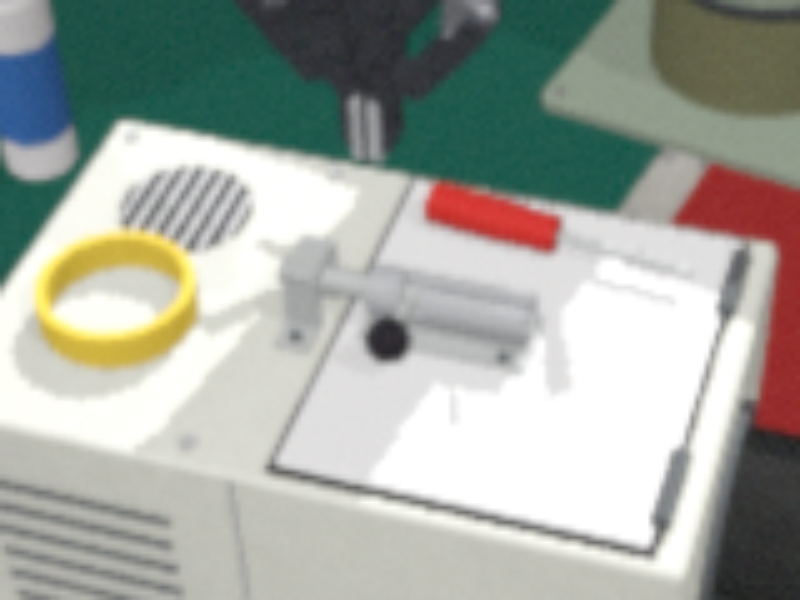

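The ball is at (388,339) px; full turn predicts (384,333), so the knob is at its stop. The rod is in the keeper, the hatch is shut, the tape, driver and can have not moved, and the robot is clear.

```bash
python3 -c "
from bench import *
print(hand_in())"
```

```text
the job is handed in; nothing more can be done
None
```

The filter hatch is locked: the rod is through the keeper and the knob is pushed down to its stop. The last picture shows the hatch shut and the tape, screwdriver and spray can in place. The bin was out of that view, but the arm never went near it. I handed the job in after about 8 s of robot time; the hand-in returned no verdict.

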